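# Load the finishing stand and hold its index plunger out

### The job

Gently set the dark walnut incense box (not the pale one) on the narrow sloped rest of the indexing stand, lying flat and lengthwise along the rest, centred across it, with its lower end against the blue stop, and let go of it. Then pull the stand's sprung index plunger straight up by its red knob as far as it will go, and finish still holding it there, fully out of its seat hole, so that a colleague can swing the turntable round. Do not disturb the other things on the table.

Things in the scene. Friction and masses are not known exactly. Their poses are not given: they have to be found in the camera images.
- walnut_box: the dark walnut incense box: a closed rigid block 140 x 46 x 30 mm, about 0.11 to 0.22 kg, rounded edges, five brass vents on top. Loose on the table. Origin: centre of its underside; x along the 140 mm length, y along the 46 mm width, z up. Both ends are alike
- pale_box: a second box of the same shape and size in pale wood with steel vents, not to be used; origin and axes as for the walnut box. The two boxes may have swapped places
- jig: the bolted-down indexing stand (does not turn here): grey base plate x -125..125, y -125..165 mm, 18 thick; aluminium turntable 230 across, top at 46 mm, ring of dark index holes; pale sloped rest on a 30 mm wide pillar at its middle; blue plunger bracket at +y (post y 131..153, arm 50 wide, y 78..153, top at 91 mm). Origin: on the table below the turntable's centre, z up; place and yaw vary
- rest: pale sloped rest, fixed on the stand: rail 150 mm long, 36 wide (narrower than the box: fingers pass beside it), 10 thick, sloping 0.35 rad. Origin: middle of its top face, 94 mm above the table. x along the rail UP the slope, y across, z square to the top face. Blue stop at the lower end: face at x = -70 mm, 14 mm high; a box against it is centred at x = 0. The box does not slide down by itself
- plunger (a joint): travel of the index plunger (m): 0 = seated in its hole by the spring, 0.025 = fully up against its stop. It slides straight up (world z). The spring and weight pull it down with about 6 N when seated, rising to about 14 N when fully up; it snaps back if let go
- knob (a point): middle of the plunger's red knob, on its axis: upright cylinder 28 mm across, 34 tall, this point 17 mm below its top. Seated it is 129 mm above the table, at x 0, y +100 mm of the stand; it rises with the plunger. Below the knob, after an 8 mm gap, a brass bush 22 mm across begins 25 mm below this point; it stands on the bracket arm (top 38 mm below this point)
- oil_bottle: amber bottle, 60 mm across, 150 mm tall, loose bystander; origin: centre of its underside
- bowl: wooden bowl, 120 mm across, 50 mm tall, loose bystander; origin: centre of its underside
- plate_stack: stack of four wooden plates, 160 mm across, 52 mm tall, loose bystander; origin: centre of its underside
- brush: hand brush lying on the table, loose bystander; origin: centre of its underside
- sanding_block: cork sanding block 70 x 40 x 28 mm, loose bystander; origin: centre of its underside
- stick_pot: square walnut pot 75 x 75 x 100 mm with sticks to 155 mm, loose bystander; origin: centre of its underside
Mind the look-alikes: they are no part of the job. What is shaped like the walnut_box but green or orange is not meant.

How it is judged:
On the way, in this order (a step that is already met when the one before it is completed fails the run):
1. the walnut box lies on the sloped rest against its stop, let go (x of walnut_box in the frame of rest between -0.005 and 0.01 m and y of walnut_box in the frame of rest between -0.009 and 0.009 m and z of walnut_box in the frame of rest between -0.003 and 0.004 m and angle between the x axis of walnut_box and the x axis of rest, either way round below 0.14 rad and angle between the z axis of walnut_box and the z axis of rest, either way round below 0.08 rad and angle between walnut_box's own z axis and vertical below 0.6 rad and contact force between walnut_box and jig above 0.4 N and contact force between walnut_box and the arm below 0.05 N and contact force between walnut_box and the fingers below 0.05 N and linear speed of walnut_box below 0.02 m/s), for 0.2 s.
2. the plunger is pulled fully up by the gripper (value of joint plunger above 0.0225 m and contact force between the fingers and jig above 5 N), for 0.2 s.
At the end, for the whole second after the job is handed in: The gripper holds the plunger at least 22.5 mm up (contact over 5 N) while the walnut box lies released, at rest and flat on the sloped rest: within 0.14 rad of its line, within 9 mm of its middle across, lower end at most 10 mm from the stop; pale box not on the stand (all of step 1 and all of step 2 and contact force between pale_box and jig below 0.05 N); the arm keeps its last pose, push and grip.
It fails at once if one of the other things is disturbed (moved more than 30 mm or tipped) (distance of any of pale_box, oil_bottle, bowl, plate_stack, brush, sanding_block, stick_pot from where it was at the start of the episode above 0.03 m or angle between any of pale_box, oil_bottle, bowl, plate_stack, brush, sanding_block, stick_pot's own z axis and vertical above 0.4 rad).
It fails at once if the walnut box is dropped or thrown (faster than 0.5 m/s out of the fingers) (linear speed of walnut_box above 0.5 m/s and contact force between walnut_box and the fingers below 0.05 N).
It also fails if it takes over 48 s, if anything falls off the work surface, if the arm or the gripper's body presses on something with over 40 N, if the wrist force passes 120 N, or if a joint passes its speed limit or range.

### The arm

A 6-joint arm with a two-finger parallel gripper is mounted at the origin on the work surface. World frame = base frame: x ahead of the robot, y to its left, z up, the work surface at z = 0. Lengths are in m, angles in rad, forces in N, time in s.
With the tool pointing down it reaches from about 0.35 to 0.975 m from the base axis. Payload 4.9 kg.
Tool frame: the origin (TCP) lies midway between the tips of the shut fingers; the grasp point (between the pads) lies 19 mm behind it; z points along the fingers, y is the line along which they close (so a half turn about z gives the same grasp; the last joint's range is limited). The gripper opens to 85 mm and grips with 20 to 120 N. Pads are 22 mm wide; open, the fingers measure 114 mm over their backs; the gripper's body (76 mm by 85 mm) begins 54 mm behind the grasp point. The pads swing forward as they close: fully open they stand 13 mm farther back than shut.
Start: joints at [1.149, 0.053, 1.613, -0, 1.476, -0.119], TCP at [0.186, 0.597, 0.231] pointing down, gripper open.
Joint ranges: [-3.01, 3.01], [-1.01, 2.22], [0.06, 2.58], [-1.02, 4.17], [0.09, 2.62], [-3.14, 3.14]. Speed limits (rad/s): [2.57, 2.57, 3.14, 3.14, 3.14, 3.14].

### API

Orientations are given as a unit quaternion [w, x, y, z].
In Python, from plant import state, grab_frame, camera_info, job_done, spot_in, masks_of, pinpoint gives the robot as it stands.
- The arm moves only by the shell command python3 -m handwheel 'ROWS' [OPENING]. ROWS is JSON, a list that holds one entry, the list of rows, each a list of 6 numbers: the shift along the world's x, y, z in m, then the turn, a rotation vector about the world's x, y, z in degrees. In form: [[[tx, ty, tz, ax, ay, az], ...]]. A call has 1 to 20 rows; each row shifts and turns the commanded pose from where the row before left it; what a row does not reach is not made up. A row lasts 1/12 s, in which the tool goes at most 41.7 mm and 7.16 degrees, less where a joint would pass 70% of its speed; a pose out of reach is approached as far as the arm can. A call is refused whole if a number of a shift passes 0.0417 or a number of a turn 7.16, either way. A call with a gripper value outside its range is refused whole. OPENING is the opening, from 0 (shut) to 1 (fully open), set as the call begins (- or left out, the last holds). The fingers move at their own pace and stop on an object; the grip force is fixed at half the most. Time passes only in rows, so rows that do not move let the fingers close. It gives the time, the measured TCP pose, the force, the opening and the grip force at its end, in the units of the state.
- state(): the state, without advancing time (a new reading comes with each control period).
- grab_frame(name): name is "scene" or "top"; returns (picture, depth): 384x512x3 uint8, blue, green, red; 384x512 float32, m along the optical axis (not along the pixel's ray), 0 where there is no reading.
- camera_info(name): a dict with "fx", "fy", "cx", "cy" (pixels), "T" (4x4, takes a point from camera to world coordinates). Camera axes: x right, y up, looking along -z (the intrinsics and any distortion apply to the point x, -y, -z); pixel columns grow to the right and rows downward; lengths in m; the calibration is good to about 2 mm. A picture is of the moment at which its call begins. camera_info takes no time and is no camera call.
- job_done(): hands the job in; it is judged then, once.
Trained networks look in the newest picture that a camera, given by its name, has taken for a name from the list of things; names that differ only in an ending like _2 or _b are one class to them, and where a whole thing is asked for, a point or a joint stands for the part that bears it (a point fixed in the world has none). Each returns a list of dicts, best first, with "conf" (0 to 1); they miss things now and then, are a little off and sometimes report something else, mostly with a low value. They report only what shows in the picture. A call takes as long as a camera call. They do not tell look-alikes from the thing itself.
- spot_in(camera, thing): "box" ([left, top, width, height] in pixels, round what is visible of it).
- masks_of(camera, thing): "region" (384x512 bool, what is visible of it) and "box" ([left, top, width, height] in pixels, round what is visible of it).
- pinpoint(camera, thing): "position" ([column, row] in pixels: a listed point, or the origin of a listed thing).
The state is a dict: "time": time; "joint_pos": joint angles; "joint_vel": joint speeds; "joint_efforts": joint torques, N m; "tool_pos": TCP position; "tool_rot": TCP orientation; "contact_force": force on the tool from outside, world axes, zero at the start; "ft_torque": the same for the moment, N m; "gripper_width": opening from 0.0 (shut) to 1.0 (fully open); "grasp_force": force on a finger pad.
Only numpy, scipy, OpenCV 4.12 (cv2) and the standard library are available. Lean on these libraries where they do the work, as an engineer would, in place of code of your own. Each camera call takes 0.05 s, during which the arm holds its last target. There are 200 camera calls.

## Working session

There is one attempt and no reset: what is moved stays moved. The work goes in short steps, Python scripts to look and compute and a shell command to move; the robot and the scene stay as the last step left them, time stands still between calls to the robot, and variables do not carry over. Pictures are saved under pics/ and viewed, at most 10 in all, crops included, and the job is handed in when it is done.

```bash
ls; mkdir -p pics; cat > h.py <<'E'
import numpy as np,cv2
from plant import *
def pts(cam,depth):
    c=camera_info(cam);T=np.array(c['T']);v,u=np.mgrid[0:384,0:512]
    p=np.stack([(u-c['cx'])/c['fx']*depth,-(v-c['cy'])/c['fy']*depth,-depth],-1)
    return p@T[:3,:3].T+T[:3,3]
E
python3 - <<'E'
from h import *
ims=[]
for n in("scene","top"):
    b,d=grab_frame(n);np.savez(f'/tmp/{n}.npz',b=b,d=d);ims.append(b)
    P=pts(n,d)
    print({k:v for k,v in camera_info(n).items()})
    for t in("walnut_box","pale_box","jig","rest","oil_bottle","bowl","plate_stack","brush","sanding_block","stick_pot"):
        for m in masks_of(n,t)[:3]:
            r=m['region']&(d>0);q=P[r]
            col=b[r].mean(0).astype(int) if r.any() else 0
            print(n,t,round(m['conf'],2),m['box'],np.round(np.median(q,0),3) if len(q) else '',np.round(q.max(0),3) if len(q) else '',col)
    for m in pinpoint(n,"knob")[:2]: 
        u,v=np.round(m['position']).astype(int);print('knob',m,P[v,u])
    cv2.imwrite(f'pics/{n}0.png',cv2.resize(b,(800,600)))
E
```

```text
pics
{'fx': 486.69250885120374, 'fy': 486.69250885120374, 'cx': 264.9878286122622, 'cy': 195.60509281198418, 'T': array([[ 0.35864207, -0.70076277,  0.61669069,  1.59074704],
       [ 0.93346566,  0.27221072, -0.23354482, -0.42155061],
       [-0.0042103 ,  0.65941858,  0.7517642 ,  1.42306859],
       [ 0.        ,  0.        ,  0.        ,  1.        ]])}
scene walnut_box 0.98 [195.7, 195.8, 26.5, 30.7] [ 0.44  -0.211  0.03 ] [ 0.502 -0.176  0.04 ] [35 60 82]
scene walnut_box 0.86 [164.5, 168.5, 35.4, 25.1] [ 0.256 -0.263  0.029] [ 0.319 -0.207  0.04 ] [45 97 63]
scene walnut_box 0.61 [119.8, 188.3, 32.6, 27.2] [ 0.296 -0.453  0.029] [ 0.357 -0.399  0.04 ] [ 31  85 156]
scene pale_box 0.66 [197.6, 235.5, 35.1, 37.2] [ 0.629 -0.238  0.03 ] [ 0.693 -0.199  0.041] [ 80 112 137]
scene pale_box 0.24 [303.7, 229.0, 27.3, 38.6] [0.78  0.074 0.071] [0.813 0.155 0.161] [29 45 61]
scene jig 0.81 [241.5, 159.5, 93.2, 73.8] [0.485 0.075 0.045] [0.603 0.257 0.153] [110 113 114]
scene rest 0.55 [266.4, 169.2, 32.9, 21.5] [0.455 0.072 0.092] [0.536 0.133 0.125] [ 87 116 137]
scene oil_bottle 0.74
[... 2244 characters left out ...]
 plate_stack 0.55 [183.5, 166.1, 92.6, 85.6] [0.446 0.091 0.045] [0.605 0.258 0.15 ] [132 130 131]
top brush 0.68 [374.7, 147.5, 21.8, 58.2] [ 0.591 -0.467  0.018] [ 0.67  -0.432  0.026] [100 109 120]
top sanding_block 0.65 [361.3, 203.8, 19.0, 25.6] [ 0.431 -0.388  0.027] [ 0.472 -0.367  0.035] [ 68 102 135]
top sanding_block 0.59 [308.5, 143.7, 25.2, 42.9] [ 0.616 -0.234  0.03 ] [ 0.704 -0.197  0.038] [ 93 127 156]
top stick_pot 0.63 [221.4, 103.7, 24.6, 34.0] [0.768 0.079 0.07 ] [0.808 0.123 0.16 ] [18 30 48]
top stick_pot 0.46 [225.8, 180.8, 17.7, 50.4] [0.457 0.075 0.092] [0.533 0.11  0.125] [107 140 170]
knob {'position': [200.6, 210.3], 'conf': 0.63} [0.43701239 0.17292209 0.14802784]
```

View pics/top0.png

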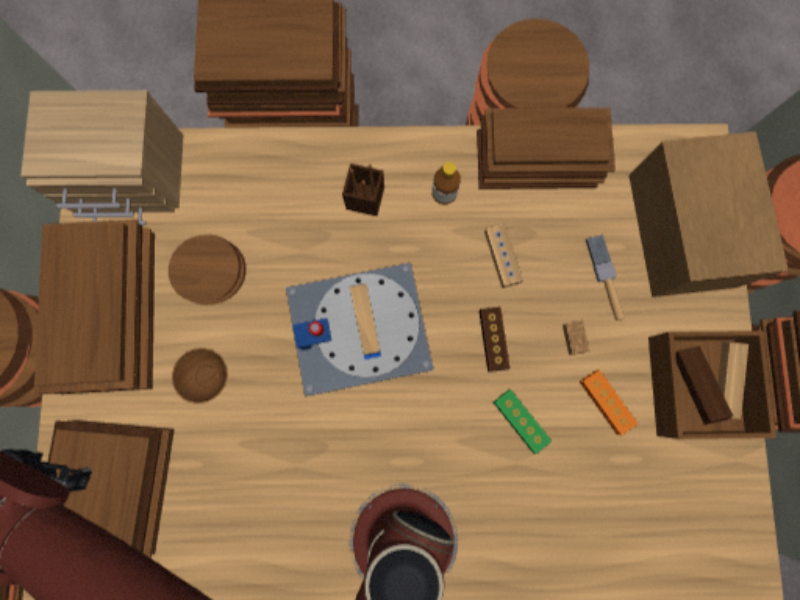

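View pics/scene0.png

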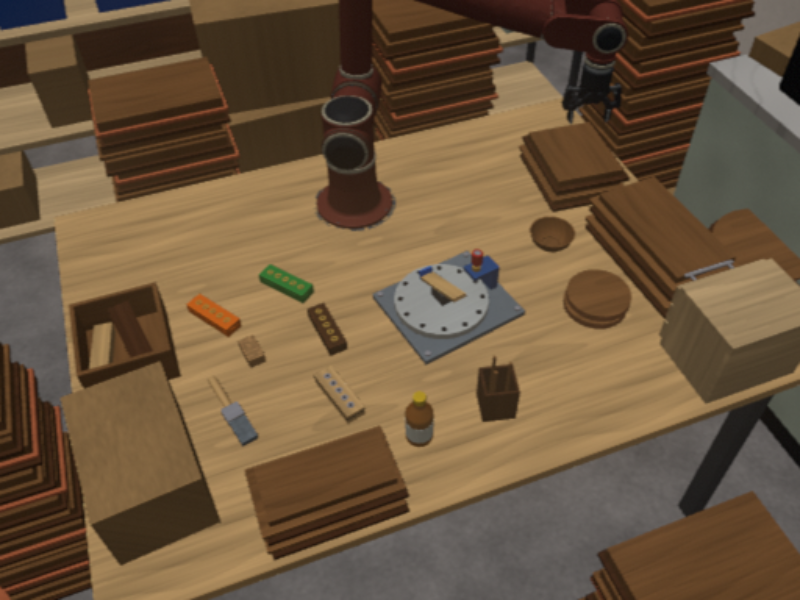

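```bash
python3 - <<'E'
from h import *
import cv2
R={}
for n in("scene","top"):
    z=np.load(f'/tmp/{n}.npz');b,d=z['b'],z['d'];P=pts(n,d)
    def sel(c,rad,z0,z1): 
        return (np.hypot(P[...,0]-c[0],P[...,1]-c[1])<rad)&(P[...,2]>z0)&(P[...,2]<z1)&(d>0)
    m=sel((.43,-.208),.095,.026,.036)
    r=cv2.minAreaRect((P[m][:,:2]*1000).astype(np.float32));print(n,'walnut top',m.sum(),r,cv2.boxPoints(r).round().tolist(), np.median(P[m][:,2]))
    # rest: pale points in height .06-.13 around (.46,.074)
    hsv=cv2.cvtColor(b,cv2.COLOR_BGR2HSV)
    m=sel((.46,.074),.10,.064,.13)&(hsv[...,0]<30)&(hsv[...,1]>50)
    q=P[m]
    r=cv2.minAreaRect((q[:,:2]*1000).astype(np.float32))
    A=np.c_[q[:,:2]-q[:,:2].mean(0),np.ones(len(q))];w=np.ones(len(q))
    for _ in range(10):
        s=np.linalg.lstsq(A*w[:,None],q[:,2]*w,rcond=None)[0];e=A@s-q[:,2];w=1/(1+(e/.002)**2)
    k=abs(e)<.005
    r2=cv2.minAreaRect((q[k][:,:2]*1000).astype(np.float32))
    print('rest',len(q),r,r2,'grad',s,np.degrees(np.arctan2(s[1],s[0])),np.hypot(s[0],s[1]))
    m=sel((.44,.17),.04,.143,.156)
    q=P[m];print('knobtop',len(q),cv2.minEnclosingCircle((q[:,:2]*1000).astype(np.float32)),q.mean(0))
    # turntable
    m=sel((.46,.074),.2,.042,.05);print('tt',cv2.minEnclosingCircle((P[m][:,:2]*1000).astype(np.float32)))
    m=sel((.46,.074),.25,.012,.024)&(hsv[...,1]<60);r=cv2.minAreaRect((P[m][:,:2]*1000).astype(np.float32));print('base',r)
E
```

```text
scene walnut top 324 ((427.5806579589844, -208.59959411621094), (144.75355529785156, 47.13546371459961), 6.610324859619141) [[353.0, -194.0], [358.0, -240.0], [502.0, -224.0], [497.0, -177.0]] 0.031058924228363427
rest 280 ((457.671630859375, 114.39735412597656), (142.1667022705078, 119.19303894042969), 11.311186790466309) ((470.00439453125, 86.45472717285156), (131.5383758544922, 126.86751556396484), 65.31819152832031) grad [0.32662542 0.14819323 0.09874488] 24.404272653704776 0.3586717196052597
knobtop 33 ((441.0049743652344, 173.85418701171875), 15.781756401062012) [0.44248636 0.17219162 0.14718193]
tt ((459.54742431640625, 90.41141510009766), 130.56512451171875)
base ((456.72613525390625, 95.16336822509766), (257.6502685546875, 293.6800231933594), 10.493855476379395)
top walnut top 507 ((427.39593505859375, -208.21737670898438), (139.77688598632812, 46.25189971923828), 6.709325313568115) [[355.0, -193.0], [361.0, -239.0], [500.0, -223.0], [494.0, -177.0]] 0.030372773804671516
rest 489 ((466.9840393066406, 86.48939514160156), (122.56269836425781, 132.2539520263672), 68.41535949707031) ((462.95928955078125, 75.15382385253906), (141.01866149902344, 35.74179458618164), 10.746712684631348) grad [0.35464642 0.07826285 0.09553373] 12.444494726819714 0.36317923816067865
knobtop 55 ((440.72998046875, 172.6534423828125), 13.644407272338867) [0.4403727  0.17173054 0.14604025]
tt ((456.23590087890625, 86.35212707519531), 126.93757629394531)
base ((455.3934631347656, 94.38460540771484), (247.98265075683594, 289.0355224609375), 10.978053092956543)
```

The top view shows the walnut box at (494,338), the rest at (365,320) with its blue stop at (372,355) on the robot side, and the red knob at (316,328). The green and orange look-alikes are at (522,420) and (608,402). The scene view agrees. From this I put the stand origin at about (0.4595, 0.0747) with yaw about 10.9°, and the box at (0.427, -0.208) with yaw 6.65°.

```bash
cat >> h.py <<'E'
from scipy.spatial.transform import Rotation as R
J=np.array([.4597,.0748,0]);YAW=np.radians(10.9)
def tool(): 
    s=state();q=np.array(s['tool_rot']);return np.array(s['tool_pos']),R.from_quat(q[[1,2,3,0]]),s
def goal(yaw,pitch=0):
    # tool down, tool y along the width at given yaw, x along the length; pitch = nose-up of the length axis
    a=R.from_euler('zy',[yaw,-pitch]);c=[a*R.from_euler('x',np.pi),a*R.from_euler('xz',[np.pi,np.pi])]
    return c
def delta(p,yaw,pitch=0):
    t,r,s=tool()
    for g in goal(yaw,pitch): print('shift',np.round(np.array(p)-t,4),'turn deg',np.round(np.degrees((g*r.inv()).as_rotvec()),2))
    print('t',s['time'],'tcp',np.round(t,4),'q',np.round(s['joint_pos'],2),'F',np.round(s['contact_force'],1),'w',s['gripper_width'],s['grasp_force'])
E
python3 -c "
from h import *
delta([.4275,-.2083,.15],np.radians(6.65))"
```

```text
shift [ 0.2411 -0.8048 -0.0813] turn deg [   0.   -0. -156.]
shift [ 0.2411 -0.8048 -0.0813] turn deg [ 0.  0. 24.]
t 1.2 tcp [0.1864 0.5965 0.2313] q [ 1.15  0.05  1.61 -0.    1.48 -0.12] F [-0.8 -1.  -0.2] w 0.9958091672949995 0.0
```

```bash
python3 -m handwheel '[[[0.02,-0.034,0,0,0,1.2],[0.02,-0.034,0,0,0,1.2],[0.02,-0.034,0,0,0,1.2],[0.02,-0.034,0,0,0,1.2],[0.02,-0.034,0,0,0,1.2],[0.02,-0.034,0,0,0,1.2],[0.02,-0.034,0,0,0,1.2],[0.02,-0.034,0,0,0,1.2],[0.02,-0.034,0,0,0,1.2],[0.02,-0.034,0,0,0,1.2],[0.02,-0.034,0,0,0,1.2],[0.02,-0.034,0,0,0,1.2],[0,-0.034,0,0,0,1.2],[0,-0.034,0,0,0,1.2],[0,-0.034,0,0,0,1.2],[0,-0.034,0,0,0,1.2],[0,-0.034,0,0,0,1.2],[0,-0.034,0,0,0,1.2],[0,-0.034,0,0,0,1.2],[0,-0.034,0,0,0,1.2]]]' 0.75; python3 -m handwheel '[[[0,-0.034,-0.01,0,0,0],[0,-0.034,-0.02,0,0,0],[0,-0.034,-0.02,0,0,0],[0,-0.022,-0.02,0,0,0],[0,0,-0.01,0,0,0],[0,0,0,0,0,0],[0,0,0,0,0,0]]]'
python3 -c "
from h import *
delta([.4275,-.2083,.004],np.radians(6.65))"
```

```text
time: 2.87
tool_pos: [0.4261, -0.0851, 0.2316]
tool_rot: [0.001, -0.058, 0.998, -0.0]
contact_force: [0.4, 0.1, 0.5]
gripper_width: 0.746
grasp_force: 0.0
time: 3.45
tool_pos: [0.4261, -0.2068, 0.151]
tool_rot: [-0.0, -0.058, 0.998, 0.001]
contact_force: [0.7, 0.6, -0.3]
gripper_width: 0.748
grasp_force: 0.0
shift [ 0.0014 -0.0015 -0.147 ] turn deg [ 9.0e-02 -1.1e-01  1.8e+02]
shift [ 0.0014 -0.0015 -0.147 ] turn deg [-0.07 -0.06 -0.  ]
t 3.45 tcp [ 0.4261 -0.2068  0.151 ] q [-0.61 -0.26  2.04  0.    1.36 -2.3 ] F [ 0.7  0.6 -0.3] w 0.7483485872218525 0.0
```

```bash
python3 -m handwheel '[[[0.0014,-0.0015,-0.02,0,0,0],[0,0,-0.03,0,0,0],[0,0,-0.03,0,0,0],[0,0,-0.025,0,0,0],[0,0,-0.015,0,0,0],[0,0,-0.012,0,0,0],[0,0,-0.008,0,0,0],[0,0,-0.007,0,0,0],[0,0,0,0,0,0],[0,0,0,0,0,0]]]'; python3 -m handwheel '[[[0,0,0,0,0,0],[0,0,0,0,0,0],[0,0,0,0,0,0],[0,0,0,0,0,0],[0,0,0,0,0,0],[0,0,0,0,0,0],[0,0,0,0,0,0],[0,0,0,0,0,0]]]' 0.3
```

```text
time: 4.28
tool_pos: [0.4285, -0.2089, 0.0052]
tool_rot: [0.001, -0.058, 0.998, -0.0]
contact_force: [0.2, 0.1, -0.0]
gripper_width: 0.748
grasp_force: 0.0
time: 4.95
tool_pos: [0.4289, -0.2097, 0.0058]
tool_rot: [0.001, -0.058, 0.998, -0.001]
contact_force: [0.3, 1.5, 6.4]
gripper_width: 0.525
grasp_force: 64.1
```

```bash
python3 -m handwheel '[[[0,0,0.005,0,0,0],[0,0,0.01,0,0,0],[0,0,0.02,0,0,0],[0,0,0.03,0,0,0],[0,0,0.03,0,0,0],[0,0,0.03,0,0,0],[0,0,0.03,0,0,0],[0,0.005,0.02,0,0,1.0],[0.002,0.015,0.01,0,0,1.0],[0.002,0.02,0,0,0,1.0],[0.002,0.025,0,0,0,1.25],[0.002,0.025,0,0.38,-1.97,0],[0.002,0.025,0,0.38,-1.97,0],[0.002,0.025,0,0.38,-1.97,0],[0.002,0.025,0,0.38,-1.97,0],[0.002,0.025,0,0.38,-1.97,0],[0.002,0.025,0,0.38,-1.97,0],[0.002,0.025,0,0.38,-1.97,0],[0,0.02,0,0.38,-1.97,0],[0,0.015,0,0.38,-1.97,0]]]'; python3 -m handwheel '[[[0,0.01,-0.01,0.38,-1.97,0],[0,0.01,-0.01,0,0,0],[0,0.006,-0.01,0,0,0],[0,0.006,-0.005,0,0,0],[0,0,0,0,0,0],[0,0,0,0,0,0],[0,0,0,0,0,0]]]'
python3 - <<'E'
from h import *
u=R.from_euler('zy',[YAW,-.35]).as_matrix();o=J+[0,0,.094]
t,r,s=tool()
print('tcp in rest frame',u.T@(t-o), 'target shift to hover', )
delta(o+u@[.012,0,.06],YAW,.35)
for n in("scene","top"):
    b,d=grab_frame(n);P=pts(n,d);q=(P-o)@u;np.savez(f'/tmp/{n}1.npz',b=b,d=d)
    hsv=cv2.cvtColor(b,cv2.COLOR_BGR2HSV)
    m=(abs(q[...,0])<.11)&(abs(q[...,1])<.06)&(q[...,2]>.06)&(q[...,2]<.11)&(d>0)
    print(n,m.sum())
    for m_ in masks_of(n,'walnut_box')[:4]:
        k=m_['region']&m
        if k.sum()>20: 
            a=q[k];print(np.round(m_['conf'],2),k.sum(),'lo',np.percentile(a,2,axis=0),'hi',np.percentile(a,98,axis=0),'med',np.median(a,0))
    cv2.imwrite(f'pics/{n}1.png',cv2.resize(b[120:260,160:360],None,fx=4,fy=4))
E
```

```text
time: 6.62
tool_pos: [0.4469, 0.0676, 0.1891]
tool_rot: [0.157, -0.094, 0.983, 0.015]
contact_force: [0.1, -0.5, -2.3]
gripper_width: 0.526
grasp_force: 63.2
time: 7.2
tool_pos: [0.4482, 0.0977, 0.1549]
tool_rot: [0.174, -0.093, 0.98, 0.016]
contact_force: [-0.5, 0.1, -1.8]
gripper_width: 0.529
grasp_force: 63.1
tcp in rest frame [0.01421975 0.02059696 0.06114348] target shift to hover
shift [ 0.002  -0.0206 -0.0005] turn deg [  61.      5.79 -168.54]
shift [ 0.002  -0.0206 -0.0005] turn deg [-3.71 -0.31 -0.64]
t 7.2 tcp [0.4482 0.0977 0.1549] q [ 0.02 -0.59  2.29  0.07  1.09 -1.77] F [-0.5  0.1 -1.8] w 0.5286978802418267 63.104363679885864
scene 389
0.67 300 lo [-0.0405766  -0.00696179  0.06135071] hi [0.08711069 0.04102298 0.09090675] med [0.05222893 0.01426161 0.08434917]
top 296
0.65 259 lo [ 0.03211505 -0.00530448  0.07481535] hi [0.08398904 0.03656272 0.08927952] med [0.05908111 0.01460356 0.08551651]
```

View pics/scene1.png

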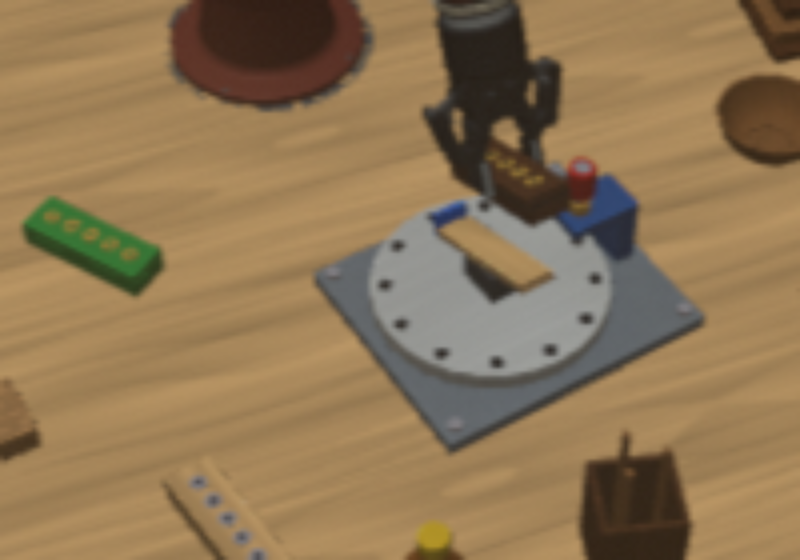

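I used extrinsic Euler order (`zy`) in my helper, so the tilted frames were wrong. The picture shows the box held level across but about 20 mm too far towards the knob, at (520,180). I'll fix the helper and measure again.

```bash
sed -i "s/'zy'/'ZY'/" h.py
cat > look.py <<'E'
from h import *
import sys
u=R.from_euler('ZY',[YAW,-.35]).as_matrix();o=J+[0,0,.094]
def look(tag,fresh=True):
    t,r,s=tool();print('tcp in rest frame',u.T@(t-o))
    for n in("scene","top"):
        if fresh: b,d=grab_frame(n);np.savez(f'/tmp/{n}{tag}.npz',b=b,d=d)
        else: z=np.load(f'/tmp/{n}{tag}.npz');b,d=z['b'],z['d']
        q=(pts(n,d)-o)@u;hsv=cv2.cvtColor(b,cv2.COLOR_BGR2HSV).astype(int)
        m=(abs(q[...,0])<.11)&(abs(q[...,1])<.06)&(q[...,2]>.0)&(q[...,2]<.115)&(d>0)
        m&=(hsv[...,0]<25)&(hsv[...,1]>90)&(hsv[...,2]>25)&(hsv[...,2]<150)
        a=q[m]
        if len(a)<20: continue
        print(n,len(a),'z top',np.percentile(a[:,2],[50,90]));zt=np.percentile(a[:,2],90)
        k=a[abs(a[:,2]-zt+.002)<.005];A=np.c_[k[:,:2],np.ones(len(k))]
        c=cv2.minAreaRect((k[:,:2]*1000).astype(np.float32))
        print(' top face',len(k),c,'lo',np.percentile(k,2,axis=0).round(4),'hi',np.percentile(k,98,axis=0).round(4),'plane',np.linalg.lstsq(A,k[:,2],rcond=None)[0].round(3))
    return u,o
E
python3 - <<'E'
from look import *
look('1',False)
delta(o+u@[.012,0,.06],YAW,.35)
E
```

```text
tcp in rest frame [0.014411   0.02461655 0.05969888]
scene 322 z top [0.08309126 0.08821162]
 top face 170 ((21.39034652709961, 16.829078674316406), (60.78023147583008, 131.94300842285156), 84.79821014404297) lo [-0.0282 -0.0012  0.0815] hi [0.0848 0.0471 0.0897] plane [-0.003  0.     0.085]
top 272 z top [0.08363627 0.0862961 ]
 top face 243 ((54.09440612792969, 22.685684204101562), (44.833229064941406, 60.29922866821289), 89.08956146240234) lo [0.0289 0.0011 0.08  ] hi [0.0831 0.0445 0.0873] plane [-0.005 -0.005  0.084]
shift [ 0.0023 -0.0246 -0.0005] turn deg [  60.69   11.65 -169.02]
shift [ 0.0023 -0.0246 -0.0005] turn deg [-0.    0.06  0.04]
t 7.4 tcp [0.4482 0.0977 0.155 ] q [ 0.02 -0.59  2.29  0.07  1.09 -1.77] F [-0.6  0.6 -1.5] w 0.5253156208604091 63.1047248840332
```

```bash
python3 -m handwheel '[[[0.0022,-0.0115,0,0,0,0],[0.0022,-0.0116,0,0,0,0],[-0.0055,-0.001,-0.002,0,0,0],[0,0,0,0,0,0],[0.0037,0.0007,-0.0105,0,0,0],[0.0037,0.0007,-0.0105,0,0,0],[0.0037,0.0007,-0.0105,0,0,0],[0.0020,0.0004,-0.0056,0,0,0],[0.001,0.0002,-0.0028,0,0,0],[0,0,0,0,0,0],[0,0,0,0,0,0]]]'
python3 - <<'E'
from look import *
look('2')
print(u.T@tool()[2]['contact_force'])
delta(o+u@[.006,0,.006],YAW,.35)
E
```

```text
time: 8.32
tool_pos: [0.4609, 0.0768, 0.1128]
tool_rot: [0.174, -0.094, 0.98, 0.017]
contact_force: [0.2, 0.2, -1.6]
gripper_width: 0.523
grasp_force: 63.2
tcp in rest frame [0.00786332 0.00178263 0.01709364]
scene 367 z top [0.04081669 0.07738845]
 top face 12 ((3.8085808753967285, 1.2372856140136719), (113.56854248046875, 17.442703247070312), 83.45101928710938) lo [-0.0041 -0.0547  0.0729] hi [0.0185 0.0568 0.0797] plane [-0.194  0.047  0.078]
top 229 z top [0.04117894 0.04435102]
 top face 212 ((49.799888610839844, 1.0826797485351562), (42.85882568359375, 55.68046951293945), 89.59583282470703) lo [ 0.0247 -0.0197  0.0378] hi [0.0769 0.0219 0.0458] plane [-0.009 -0.005  0.042]
[-0.22940696 -0.57380497 -1.93705927]
shift [ 0.002  -0.0012 -0.0116] turn deg [-60.73 -11.68 169.03]
shift [ 0.002  -0.0012 -0.0116] turn deg [-0.01  0.09 -0.01]
t 8.4167 tcp [0.4612 0.0767 0.1133] q [-0.04 -0.51  2.31  0.09  1.   -1.84] F [ 0.5 -0.5 -1.9] w 0.5253866396611624 63.17094683647156
```

```bash
python3 -m handwheel '[[[0.0014,-0.0008,-0.0038,0,0,0],[0.0012,0.0002,-0.0028,0,0,0],[0.0007,0.0001,-0.0019,0,0,0],[0,0,0,0,0,0],[0,0,0,0,0,0]]]'; python3 -m handwheel '[[[0.0003,0.0001,-0.0009,0,0,0],[0,0,0,0,0,0],[0,0,0,0,0,0]]]';  python3 -m handwheel '[[[0.0003,0.0001,-0.0009,0,0,0],[0,0,0,0,0,0],[0,0,0,0,0,0]]]'
```

```text
time: 8.83
tool_pos: [0.4639, 0.0761, 0.1035]
tool_rot: [0.173, -0.093, 0.98, 0.017]
contact_force: [-0.2, 0.3, -1.6]
gripper_width: 0.523
grasp_force: 63.2
time: 9.08
tool_pos: [0.4644, 0.0763, 0.1031]
tool_rot: [0.173, -0.094, 0.98, 0.017]
contact_force: [-0.4, -0.9, -2.1]
gripper_width: 0.526
grasp_force: 63.2
time: 9.33
tool_pos: [0.4649, 0.0763, 0.1023]
tool_rot: [0.174, -0.094, 0.98, 0.017]
contact_force: [-0.1, 0.3, -1.8]
gripper_width: 0.524
grasp_force: 63.3
```

```bash
for i in 1 2; do :; done; python3 -m handwheel '[[[0.0003,0.0001,-0.0009,0,0,0],[0,0,0,0,0,0],[0,0,0,0,0,0]]]'; python3 -m handwheel '[[[0.0002,0,-0.0005,0,0,0],[0,0,0,0,0,0],[0,0,0,0,0,0]]]'
```

```text
time: 9.58
tool_pos: [0.4649, 0.0764, 0.1023]
tool_rot: [0.173, -0.094, 0.98, 0.016]
contact_force: [-8.9, -1.0, 7.8]
gripper_width: 0.525
grasp_force: 64.6
time: 9.83
tool_pos: [0.4649, 0.0764, 0.1023]
tool_rot: [0.172, -0.094, 0.98, 0.016]
contact_force: [-14.2, -1.6, 12.2]
gripper_width: 0.525
grasp_force: 65.6
```

```bash
python3 -m handwheel '[[[-0.0003,-0.0001,0.0009,0,0,0],[0,0,0,0,0,0],[-0.0014,-0.0003,-0.0005,0,0,0],[-0.0014,-0.0003,-0.0005,0,0,0],[0,0,0,0,0,0]]]'; python3 -m handwheel '[[[-0.0014,-0.0003,-0.0005,0,0,0],[0,0,0,0,0,0],[0,0,0,0,0,0]]]';  python3 -m handwheel '[[[-0.0014,-0.0003,-0.0005,0,0,0],[0,0,0,0,0,0],[0,0,0,0,0,0]]]'; python3 - <<'E'
from look import *
t,r,s=tool();print(u.T@(t-o),u.T@s['contact_force'])
E
```

```text
time: 10.25
tool_pos: [0.4628, 0.0757, 0.1015]
tool_rot: [0.175, -0.093, 0.98, 0.016]
contact_force: [0.6, -1.0, 4.3]
gripper_width: 0.524
grasp_force: 63.8
time: 10.5
tool_pos: [0.4613, 0.0754, 0.1009]
tool_rot: [0.174, -0.094, 0.98, 0.016]
contact_force: [-0.1, 0.6, 5.6]
gripper_width: 0.521
grasp_force: 63.9
time: 10.75
tool_pos: [0.4599, 0.0751, 0.1004]
tool_rot: [0.174, -0.094, 0.98, 0.017]
contact_force: [0.2, 0.6, 4.7]
gripper_width: 0.525
grasp_force: 64.0
[0.00238258 0.00028132 0.00592069] [1.8833587  0.59344842 4.34566818]
```

```bash
python3 -m handwheel '[[[-0.0009,-0.0002,-0.0003,0,0,0],[0,0,0,0,0,0],[0,0,0,0,0,0]]]';  python3 -m handwheel '[[[-0.0009,-0.0002,-0.0003,0,0,0],[0,0,0,0,0,0],[0,0,0,0,0,0]]]';python3 -m handwheel '[[[-0.0009,-0.0002,-0.0003,0,0,0],[0,0,0,0,0,0],[0,0,0,0,0,0]]]'; python3 - <<'E'
from look import *
look('3')
E
```

```text
time: 11.0
tool_pos: [0.459, 0.0749, 0.1001]
tool_rot: [0.174, -0.094, 0.98, 0.016]
contact_force: [0.7, 0.1, 5.3]
gripper_width: 0.526
grasp_force: 64.1
time: 11.25
tool_pos: [0.4585, 0.0748, 0.0999]
tool_rot: [0.175, -0.093, 0.98, 0.017]
contact_force: [5.3, 1.3, 3.0]
gripper_width: 0.53
grasp_force: 63.6
time: 11.5
tool_pos: [0.4584, 0.0748, 0.1002]
tool_rot: [0.176, -0.093, 0.98, 0.017]
contact_force: [7.3, 2.7, 1.8]
gripper_width: 0.523
grasp_force: 63.4
tcp in rest frame [0.00092471 0.00021405 0.0062656 ]
scene 320 z top [0.03074736 0.06531631]
 top face 4 ((-10.567105293273926, -15.743114471435547), (77.9522705078125, 1.5571266412734985), 89.04625701904297) lo [-0.0115 -0.0534  0.0593] hi [-0.0092  0.0232  0.0648] plane [-2.372  0.005  0.038]
top 228 z top [0.03050521 0.03365963]
 top face 215 ((41.45088195800781, -0.46647071838378906), (43.7396125793457, 58.683345794677734), 88.8014907836914) lo [ 0.016  -0.0217  0.0271] hi [0.0696 0.0204 0.0352] plane [-0.004 -0.008  0.031]
```

The box is against the stop and sits flat and centred. I'll relax the push, open, and retract along the rest normal.

```bash
python3 -m handwheel '[[[0.0015,0.0003,0.0002,0,0,0],[0,0,0,0,0,0],[0,0,0,0,0,0]]]'; python3 -m handwheel '[[[0,0,0,0,0,0],[0,0,0,0,0,0],[0,0,0,0,0,0],[0,0,0,0,0,0],[-0.0017,-0.0003,0.0047,0,0,0],[-0.0034,-0.0007,0.0094,0,0,0],[-0.0067,-0.0013,0.0188,0,0,0],[-0.0101,-0.002,0.0282,0,0,0],[-0.0101,-0.002,0.0282,0,0,0],[-0.0101,-0.002,0.0282,0,0,0],[0,0,0.01,0,0,0],[0,0,0,0,0,0]]]' 0.72; python3 - <<'E'
from look import *
look('4')
b=np.load('/tmp/scene4.npz')['b'];cv2.imwrite('pics/s4.png',cv2.resize(b[120:260,200:360],None,fx=4,fy=4))
E
```

```text
time: 11.85
tool_pos: [0.4586, 0.0748, 0.0999]
tool_rot: [0.174, -0.094, 0.98, 0.017]
contact_force: [-1.4, 0.5, 7.8]
gripper_width: 0.526
grasp_force: 64.4
time: 12.85
tool_pos: [0.4175, 0.0664, 0.2306]
tool_rot: [0.177, -0.093, 0.98, 0.016]
contact_force: [-0.0, -0.3, -0.1]
gripper_width: 0.719
grasp_force: 0.0
tcp in rest frame [ 0.00637389 -0.00029826  0.14306475]
scene 380 z top [0.02927584 0.03335478]
 top face 228 ((2.6243209838867188, -3.0208263397216797), (46.22211837768555, 146.9900665283203), 88.42108917236328) lo [-0.0675 -0.0247  0.0275] hi [0.0721 0.0184 0.035 ] plane [ 0.005 -0.002  0.031]
top 341 z top [0.02991863 0.03258841]
 top face 322 ((26.869182586669922, -0.7796726226806641), (87.50755310058594, 43.44587326049805), 0.04954347014427185) lo [-0.0125 -0.0218  0.0261] hi [0.0693 0.0202 0.0341] plane [-0.001 -0.01   0.03 ]
```

View pics/s4.png

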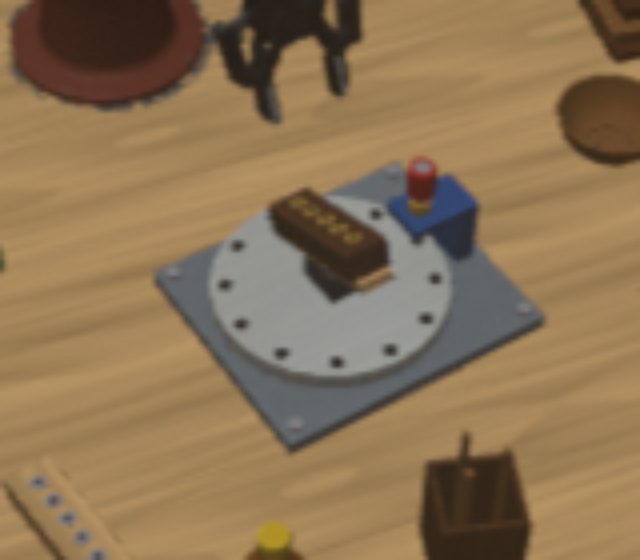

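The scene shows the walnut box flat on the rest against the stop, at about (330,235), clear of the gripper. The knob is at (422,180). Next I'll move above the knob.

```bash
python3 -m handwheel '[[[0.0023,0.0107,0,-0.38,1.97,0],[0.0023,0.0107,0,-0.38,1.97,0],[0.0023,0.0107,0,-0.38,1.97,0],[0.0023,0.0107,0,-0.38,1.97,0],[0.0023,0.0107,0,-0.38,1.97,0],[0.0023,0.0107,0,-0.38,1.97,0],[0.0023,0.0107,0,-0.38,1.97,0],[0.0023,0.0107,0,-0.38,1.97,0],[0.0023,0.0107,0,-0.38,1.97,0],[0.0023,0.0107,0,-0.38,1.97,0],[0,0,-0.01,0,0,0],[0,0,-0.01,0,0,0],[0,0,0,0,0,0],[0,0,0,0,0,0]]]' 0.62; python3 - <<'E'
from h import *
delta([.4408,.173,.109],YAW)
E
```

```text
time: 14.12
tool_pos: [0.4374, 0.1728, 0.2036]
tool_rot: [-0.002, -0.095, 0.995, -0.0]
contact_force: [-0.3, 0.2, -0.9]
gripper_width: 0.616
grasp_force: 0.0
shift [ 0.0034  0.0002 -0.0946] turn deg [-3.8000e-01 -1.0000e-01 -1.7998e+02]
shift [ 0.0034  0.0002 -0.0946] turn deg [ 0.07 -0.24  0.02]
t 14.1167 tcp [0.4374 0.1728 0.2036] q [ 0.22 -0.31  1.99 -0.    1.47 -1.54] F [-0.3  0.2 -0.9] w 0.616254205848839 0.0
```

```bash
python3 -m handwheel '[[[0.003,0,-0.01,0,0,0],[0,0,-0.02,0,0,0],[0,0,-0.02,0,0,0],[0,0,-0.015,0,0,0],[0,0,-0.01,0,0,0],[0,0,-0.01,0,0,0],[0,0,-0.007,0,0,0],[0,0,-0.003,0,0,0],[0,0,0,0,0,0],[0,0,0,0,0,0]]]'; python3 -m handwheel '[[[0,0,0,0,0,0],[0,0,0,0,0,0],[0,0,0,0,0,0],[0,0,0,0,0,0],[0,0,0,0,0,0],[0,0,0,0,0,0],[0,0,0,0,0,0],[0,0,0,0,0,0]]]' 0.15
```

```text
time: 14.95
tool_pos: [0.4424, 0.1737, 0.112]
tool_rot: [0.001, -0.095, 0.995, 0.0]
contact_force: [0.3, 0.2, 0.5]
gripper_width: 0.62
grasp_force: 0.0
time: 15.62
tool_pos: [0.4425, 0.1745, 0.1126]
tool_rot: [0.001, -0.095, 0.995, 0.001]
contact_force: [-2.2, 5.4, 5.9]
gripper_width: 0.312
grasp_force: 58.9
```

```bash
python3 -m handwheel '[[[0,0,0.002,0,0,0],[0,0,0.002,0,0,0],[0,0,0.002,0,0,0],[0,0,0.003,0,0,0],[0,0,0.003,0,0,0],[0,0,0.003,0,0,0],[0,0,0.003,0,0,0],[0,0,0,0,0,0],[0,0,0,0,0,0]]]'; python3 -m handwheel '[[[0,0,0.002,0,0,0],[0,0,0.002,0,0,0],[0,0,0,0,0,0],[0,0,0,0,0,0]]]';python3 -m handwheel '[[[0,0,0.0015,0,0,0],[0,0,0,0,0,0],[0,0,0,0,0,0]]]'; python3 -m handwheel '[[[0,0,0.001,0,0,0],[0,0,0,0,0,0],[0,0,0,0,0,0]]]'
```

```text
time: 16.37
tool_pos: [0.4424, 0.1745, 0.1277]
tool_rot: [0.001, -0.095, 0.995, 0.001]
contact_force: [6.7, 8.0, -11.3]
gripper_width: 0.315
grasp_force: 59.6
time: 16.7
tool_pos: [0.4424, 0.1744, 0.1313]
tool_rot: [0.001, -0.095, 0.995, 0.001]
contact_force: [7.2, 8.6, -11.7]
gripper_width: 0.31
grasp_force: 59.7
time: 16.95
tool_pos: [0.4424, 0.1745, 0.1327]
tool_rot: [0.001, -0.095, 0.995, 0.001]
contact_force: [9.2, 7.1, -11.4]
gripper_width: 0.31
grasp_force: 59.7
time: 17.2
tool_pos: [0.4424, 0.1744, 0.1336]
tool_rot: [0.001, -0.095, 0.995, 0.001]
contact_force: [8.2, 8.0, -13.1]
gripper_width: 0.308
grasp_force: 59.7
```

```bash
python3 -m handwheel '[[[0.0005,0.0005,0.001,0,0,0],[0,0,0.001,0,0,0],[0,0,0,0,0,0],[0,0,0,0,0,0]]]'; python3 -m handwheel '[[[0,0,0.001,0,0,0],[0,0,0,0,0,0],[0,0,0,0,0,0]]]'; python3 -m handwheel '[[[0,0,0.001,0,0,0],[0,0,0,0,0,0],[0,0,0,0,0,0]]]'; python3 -m handwheel '[[[0,0,0.001,0,0,0],[0,0,0,0,0,0],[0,0,0,0,0,0]]]'
```

```text
time: 17.53
tool_pos: [0.4424, 0.1744, 0.1351]
tool_rot: [0.0, -0.095, 0.995, 0.001]
contact_force: [6.5, 5.9, -12.6]
gripper_width: 0.314
grasp_force: 59.7
time: 17.78
tool_pos: [0.4424, 0.1745, 0.1361]
tool_rot: [0.0, -0.095, 0.995, 0.001]
contact_force: [8.3, 6.7, -12.6]
gripper_width: 0.317
grasp_force: 59.8
time: 18.03
tool_pos: [0.4423, 0.1744, 0.137]
tool_rot: [0.0, -0.095, 0.995, 0.001]
contact_force: [7.4, 6.4, -13.7]
gripper_width: 0.31
grasp_force: 59.8
time: 18.28
tool_pos: [0.4424, 0.1744, 0.1377]
tool_rot: [0.0, -0.095, 0.995, 0.001]
contact_force: [9.3, 6.6, -14.5]
gripper_width: 0.314
grasp_force: 60.4
```

```bash
python3 -m handwheel '[[[0,0,0.001,0,0,0],[0,0,0,0,0,0],[0,0,0,0,0,0],[0,0,0,0,0,0]]]'; python3 - <<'E'
from look import *
look('5')
b,d=(np.load('/tmp/top5.npz')[k] for k in 'bd')
for n in('scene','top'):
    z=np.load(f'/tmp/{n}5.npz');P=pts(n,z['d']);h=cv2.cvtColor(z['b'],cv2.COLOR_BGR2HSV)
    m=(np.hypot(P[...,0]-.441,P[...,1]-.173)<.03)&((h[...,0]<8)|(h[...,0]>172))&(h[...,1]>110)&(z['d']>0)
    if m.any():print(n,m.sum(),'knob red z',np.percentile(P[m][:,2],[2,50,98]))
b=np.load('/tmp/scene5.npz')['b'];cv2.imwrite('pics/s5.png',cv2.resize(b[120:260,200:360],None,fx=4,fy=4))
E
```

```text
time: 18.62
tool_pos: [0.4423, 0.1745, 0.1378]
tool_rot: [0.001, -0.095, 0.995, 0.001]
contact_force: [11.6, 7.5, -19.3]
gripper_width: 0.314
grasp_force: 60.4
tcp in rest frame [0.01670438 0.10114093 0.04052167]
scene 391 z top [0.02929141 0.03376429]
 top face 230 ((4.752052307128906, -2.667949676513672), (47.89324951171875, 150.26602172851562), 88.49468231201172) lo [-0.0654 -0.0244  0.0272] hi [0.0706 0.0182 0.0354] plane [ 0.002 -0.002  0.031]
top 535 z top [0.03020913 0.03324752]
 top face 508 ((1.4602584838867188, -0.7425003051757812), (43.46509552001953, 138.0701904296875), 89.89373016357422) lo [-0.0653 -0.0213  0.0266] hi [0.0681 0.0199 0.0346] plane [0.001 0.006 0.03 ]
scene 216 knob red z [0.14787874 0.45319844 0.46097596]
top 518 knob red z [0.44355877 0.45436986 0.4584224 ]
```

View pics/s5.png

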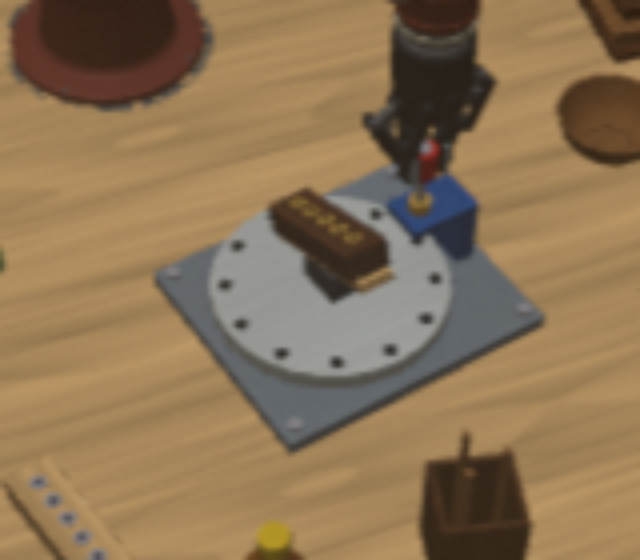

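The knob is held raised at (428,160), with the rod showing above the bush at (420,203). The height stopped rising at 0.1378 m while the pull force went from 14.5 to 19.3 N, so the plunger is against its upper stop. The box hasn't moved. I'm handing in.

```bash
python3 -m handwheel '[[[0,0,0,0,0,0],[0,0,0,0,0,0],[0,0,0,0,0,0]]]'; python3 -c "
from plant import job_done
print(job_done())"
```

```text
time: 18.97
tool_pos: [0.4423, 0.1744, 0.1377]
tool_rot: [0.001, -0.095, 0.995, 0.001]
contact_force: [11.4, 7.0, -20.0]
gripper_width: 0.313
grasp_force: 60.4
the job is handed in; nothing more can be done
None
```

The walnut box lies released on the rest, flat, centred and against the blue stop, and the gripper is still holding the plunger up against its upper stop; I handed the job in at about 19 s of the 48 s allowed, and no verdict came back.

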